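# Start up the bench granulator

### The arm

A 6-joint arm with a two-finger parallel gripper is mounted at the origin on the work surface. World frame = base frame: x ahead of the robot, y to its left, z up, the work surface at z = 0. Lengths are in m, angles in rad, forces in N, time in s.
With the tool pointing down it reaches from about 0.25 to 0.775 m from the base axis. Payload 4 kg.
Tool frame: the origin (TCP) lies on the centre line of the jaws, within the pads' length; the fingertips stand robot.tips_ahead ahead of it and the grasp point (between the pads) lies 8 mm behind it (robot.tips_ahead is the distance from the TCP to the fingertips, in m); z points along the fingers, y is the line along which they close (so a half turn about z gives the same grasp; the last joint's range is limited). The gripper opens to 94 mm and grips with 3 to 60 N. Pads are 16 mm wide; open, the fingers measure 119 mm over their backs; the gripper's body (75 mm by 177 mm) begins 78 mm behind the grasp point.
Start: joints at [1.043, 0.087, 1.371, -0, 1.684, -0.103], TCP at [0.227, 0.501, 0.195] pointing down, gripper open.
Joint ranges: [-3.1, 3.1], [-0.76, 2.03], [0.27, 2.55], [-1.08, 4.22], [0.17, 2.65], [-2.57, 2.57]. Speed limits (rad/s): [2.79, 2.79, 3.14, 3.14, 3.14, 3.14].

### API

Orientations are given as [roll, pitch, yaw] about the fixed x, y, z axes, in that order (R = Rz(yaw) Ry(pitch) Rx(roll)).
In Python, from bench import robot, snapshot, close_job, spotter gives the robot as it stands. The module is installed in compiled form; this text tells all that it offers.
- The arm moves only by the tool servo_tool, never from a script. Its argument "commands" is one flat list of numbers, 7 for each row, row after row: the shift along the tool's x, y, z in m, then the turn, a rotation vector about the tool's x, y, z in degrees, then the finger opening in m, from 0 to 0.094. In form: [x, y, z, ax, ay, az, grip, x, y, z, ax, ay, az, grip, ...]. A call has 1 to 10 rows; each row is the pose to reach, as a shift and turn from the pose commanded when the call began, along the tool's axes at that moment; what a row does not reach only later rows make up. A row lasts 1/8 s, in which the tool goes at most 62.5 mm and 10.7 degrees, less where a joint would pass 70% of its speed; a pose out of reach is approached as far as the arm can. A call with a gripper value outside its range is refused whole. The fingers move at their own pace and stop on an object; the grip force is fixed at half the most. Time passes only in rows, so rows that repeat a pose let the fingers close. It gives the time, the measured TCP pose, the force, the opening and the grip force at its end, in the units of the state.
- robot.get_obs(): the state, without advancing time (a new reading comes with each control period).
- snapshot(name): name is "scene" or "top"; returns a dict with "img" (480x640x3 uint8, blue, green, red), "camera_matrix" (3x3 intrinsics, pixels), "extrinsics" (4x4, takes a point from camera to world coordinates). Camera axes: x right, y down, z forward; pixel columns grow to the right and rows downward; lengths in m; the calibration is good to about 2 mm. A picture is of the moment at which its call begins. There is no depth.
- close_job(): hands the job in; it is judged then, once.
Trained networks look in a picture, given as the dict that the camera call returned (one of the last four; its "shot" number tells which), for a name from the list of things; names that differ only in an ending like _2 or _b are one class to them, and where a whole thing is asked for, a point or a joint stands for the part that bears it (a point fixed in the world has none). Each returns a list of dicts, best first, with "conf" (0 to 1); they miss things now and then, are a little off and sometimes report something else, mostly with a low value. They report only what shows in the picture. A call takes as long as a camera call.
- spotter.trace(name, picture): "region" (480x640 bool, what is visible of it) and "box" ([left, top, width, height] in pixels, round what is visible of it).
The state is a dict: "time": time; "joint_positions": joint angles; "qvel": joint speeds; "joint_torque": joint torques, N m; "tool_pos": TCP position; "ee_rot": TCP orientation; "wrist_force": force on the tool from outside, world axes, zero at the start; "wrist_torque": the same for the moment, N m; "width": finger opening in m; "finger_force": force on a finger pad.
Only numpy, scipy, OpenCV 4.12 (cv2) and the standard library are available. Lean on these libraries where they do the work, as an engineer would, in place of code of your own. Each camera call takes 0.05 s, during which the arm holds its last target. There are 200 camera calls.

### The job

Start up the plastics granulator by touch alone: closed fingertips are enough, and nothing is to be picked up. Push its half-open catch drawer fully home, then press the white-dotted, raised ends of the rockers on the switch box fully down in this order: blue, then yellow, then green. Leave the red rocker off, and leave everything else on the counter where it stands.

Things in the scene. Friction and masses are not known exactly. Their poses are not given: they have to be found in the camera images.
- granulator: bench granulator, fixed: green housing 300 (its x) x 260 (y) x 100 mm high; cutter chamber, motor and steel hopper on its top (to 250 mm high, all over 100 mm behind the front face). Origin: on the counter under the middle of the front face. x points from the front into the machine, z up; the drawer comes out of the front along -x.
- drawer_push (a point): middle of the outer edge of the black lip (120 mm wide, 10 mm thick) on the catch drawer's aluminium front (240 mm wide, 15 to 95 mm above the counter). The lip stands 15 mm out, so this is the drawer's foremost point, 89 mm above the counter. Moves with the drawer, axes as the granulator: pushing along +x shuts it.
- drawer (a joint): opening of the catch drawer in m: 0 fully home, at most 0.13; starts between 0.06 and 0.11. Slides with about 2 N of friction to a firm stop and stays where it is left.
- switchbox: grey switch box fixed to the counter, 130 (its x) x 280 (its y) x 55 mm high, with four coloured paddle rockers in a row along its y, 64 mm apart, in any order. Origin: centre of the underside; x points to the end of each rocker that is pressed (away from the robot), z up.
- blue_press (a point): white dot on the blue rocker's paddle, the point to press: on its top face, 22 mm from the pivot towards the box's +x, moving with it. Paddle 64 (x) x 36 (y) x 8 mm. Off, this end stands up, the dot 80 mm above the counter; fully pressed, 7 mm lower. Site axes are the box's at joint 0 and tilt with the joint.
- blue (a joint): blue rocker in rad: 0 off (end with the white dot up), 0.32 on (that end fully down, the near end up). Stiff pivot: about 3 N at the dot turns it, up to 7 N near the end of the stroke with a blunt fingertip; then a firm stop. It stays where it is left.
- yellow_press (a point): white dot on the yellow rocker's paddle, the point to press: on its top face, 22 mm from the pivot towards the box's +x, moving with it. Paddle 64 (x) x 36 (y) x 8 mm. Off, this end stands up, the dot 80 mm above the counter; fully pressed, 7 mm lower. Site axes are the box's at joint 0 and tilt with the joint.
- yellow (a joint): yellow rocker in rad: 0 off (end with the white dot up), 0.32 on (that end fully down, the near end up). Stiff pivot: about 3 N at the dot turns it, up to 7 N near the end of the stroke with a blunt fingertip; then a firm stop. It stays where it is left.
- green_press (a point): white dot on the green rocker's paddle, the point to press: on its top face, 22 mm from the pivot towards the box's +x, moving with it. Paddle 64 (x) x 36 (y) x 8 mm. Off, this end stands up, the dot 80 mm above the counter; fully pressed, 7 mm lower. Site axes are the box's at joint 0 and tilt with the joint.
- green (a joint): green rocker in rad: 0 off (end with the white dot up), 0.32 on (that end fully down, the near end up). Stiff pivot: about 3 N at the dot turns it, up to 7 N near the end of the stroke with a blunt fingertip; then a firm stop. It stays where it is left.
- red_press (a point): white dot on the red rocker's paddle, the point to press: on its top face, 22 mm from the pivot towards the box's +x, moving with it. Paddle 64 (x) x 36 (y) x 8 mm. Off, this end stands up, the dot 80 mm above the counter; fully pressed, 7 mm lower. Site axes are the box's at joint 0 and tilt with the joint.
- red (a joint): red rocker in rad: 0 off (end with the white dot up), 0.32 on (that end fully down, the near end up). Stiff pivot: about 3 N at the dot turns it, up to 7 N near the end of the stroke with a blunt fingertip; then a firm stop. It stays where it is left.
- crate: red slatted plastic crate, 240 x 160 x 120 mm high, loose bystander; origin at the centre of its underside.
- jar: glass jar with twist lid, 72 mm across, 110 mm high, loose bystander; origin at the centre of its underside.
- cap_a: blue bottle cap, 38 mm across, 16 mm high, loose bystander; origin at the centre of its underside.
- cap_b: blue bottle cap, 38 mm across, 16 mm high, loose bystander; origin at the centre of its underside.
- spatula: wooden spatula, 280 mm long, lying flat, loose bystander; origin at the centre of its underside.
- jug: collapsed white HDPE jug, lying, about 230 x 130 mm, 38 mm high, loose bystander; origin at the centre of its underside.
- can: tin can, 66 mm across, 100 mm high, loose bystander; origin at the centre of its underside.

How it is judged:
On the way, in this order (a step that is already met when the one before it is completed fails the run):
1. the catch drawer is pushed fully home (within 5 mm) (value of joint drawer below 0.005 m), for 0.2 s.
2. the blue rocker is pressed fully down (beyond 0.27 rad) (value of joint blue above 0.27 rad), for 0.2 s.
3. the yellow rocker is pressed fully down (beyond 0.27 rad) (value of joint yellow above 0.27 rad), for 0.2 s.
4. the green rocker is pressed fully down (beyond 0.27 rad) (value of joint green above 0.27 rad), for 0.2 s.
At the end, for the whole second after the job is handed in: Drawer within 5 mm of fully home; blue, yellow and green rockers fully pressed (beyond 0.27 of 0.32 rad); red rocker still off (below 0.06 rad); every bystander within 25 mm of where it started (value of joint drawer below 0.005 m and value of joint each of blue, yellow, green above 0.27 rad and value of joint red below 0.06 rad and distance of each of crate, jar, cap_a, cap_b, spatula, jug, can from where it was at the start of the episode below 0.025 m); the robot touches nothing.
It fails at once if blue switched on before the drawer is home (value of joint blue above 0.14 rad and value of joint drawer above 0.01 m).
It fails at once if yellow switched on before blue (value of joint yellow above 0.14 rad and value of joint blue below 0.2 rad).
It fails at once if green switched on before yellow (value of joint green above 0.14 rad and value of joint yellow below 0.2 rad).
It fails at once if the red rocker is switched (value of joint red above 0.14 rad).
It fails at once if a bystander (crate, jar, cap, spatula, jug or can) is lifted, carried or knocked away (more than 25 mm) (distance of any of crate, jar, cap_a, cap_b, spatula, jug, can from where it was at the start of the episode above 0.025 m).
It also fails if it takes over 53 s, if anything falls off the work surface, if the arm or the gripper's body presses on something with over 40 N, if the wrist force passes 120 N, or if a joint passes its speed limit or range.

## Working session

There is one attempt and no reset: what is moved stays moved. The work goes in short steps, Python scripts to look and compute and a tool call to move; the robot and the scene stay as the last step left them, time stands still between calls to the robot, and variables do not carry over. Pictures are saved under pics/ and viewed, at most 10 in all, crops included, and the job is handed in when it is done.

Besides the shell and the picture viewer there is one more tool, called after "Call:" as name(argument=value, ...), one argument or row to a line, values as JSON. servo_tool: Moves the arm, as the interface text tells. Its arguments: {"type":"object","properties":{"commands":{"type":"array","items":{"type":"number"}}},"required":["commands"]}

```bash
mkdir -p pics
cat > h.py <<'E'
import numpy as np, cv2
from bench import robot, snapshot, close_job, spotter
from scipy.spatial.transform import Rotation as R
def ray(s,u,v,z):
    K=s["camera_matrix"];T=s["extrinsics"]
    d=T[:3,:3]@np.linalg.solve(K,[u,v,1.]);o=T[:3,3]
    return o+d*(z-o[2])/d[2]
def proj(s,p):
    T=s["extrinsics"];c=T[:3,:3].T@(np.asarray(p,float)-T[:3,3]);q=s["camera_matrix"]@c
    return q[:2]/q[2]
E
python3 - <<'E'
from h import *
o=robot.get_obs();print(o["time"],o["tool_pos"],o["ee_rot"],o["width"],robot.tips_ahead)
for n in ["top","scene"]:
    s=snapshot(n);cv2.imwrite(f"pics/{n}0.png",s["img"]);print(n,s["extrinsics"][:3,3])
    for k,z in [("drawer_push",.094),("blue_press",.08),("yellow_press",.08),("green_press",.08),("red_press",.08),("switchbox",.055),("granulator",.1),("crate",.12),("jar",.11),("can",.1)]:
        for r in spotter.trace(k,s)[:2]:
            v,u=np.nonzero(r["region"]);print(k,round(r["conf"],2),r["box"],"c",u.mean().round(1),v.mean().round(1),ray(s,u.mean(),v.mean(),z).round(3), "rect",cv2.minAreaRect(np.c_[u,v].astype(np.float32)))
E
```

```text
0.0 [0.22640855 0.50060767 0.19371649] [-3.13940268e+00 -1.93423414e-04  2.71681079e+00] 0.09454798002962797 0.011
top [ 0.33912087 -0.02228631  1.36839212]
drawer_push 0.97 [355.3, 198.0, 101.8, 59.5] c 402.7 229.3 [ 0.58  -0.217  0.094] rect ((404.2311096191406, 229.46351623535156), (50.79180908203125, 100.23194885253906), 81.02737426757812)
blue_press 0.82 [231.6, 237.9, 15.8, 23.8] c 240.1 250.1 [0.536 0.183 0.08 ] rect ((240.0, 250.0), (26.0, 14.0), 90.0)
yellow_press 0.75 [283.5, 242.5, 15.9, 21.8] c 291.6 252.4 [0.528 0.056 0.08 ] rect ((291.6312255859375, 252.50689697265625), (14.558796882629395, 25.648712158203125), 3.012787342071533)
red_press 0.8 [255.6, 238.1, 18.2, 26.4] c 265.8 251.4 [0.532 0.119 0.08 ] rect ((265.5, 251.5), (25.0, 15.0), 90.0)
switchbox 0.95 [187.6, 225.2, 124.8, 55.5] c 254.2 254.0 [0.529 0.151 0.055] rect ((250.04937744140625, 253.31454467773438), (122.43541717529297, 54.82742691040039), 2.385944128036499)
switchbox 0.53 [209.9, 144.9, 29.4, 34.2] c 225.1 165.2 [0.761 0.228 0.055] rect ((225.10003662109375, 165.20001220703125), (34.435447692871094, 2
[... 3059 characters left out ...]
5 [205.0, 250.5, 99.1, 84.5] c 255.5 291.6 [ 0.585 -0.234  0.1  ] rect ((255.29844665527344, 290.67608642578125), (42.75768280029297, 96.62982940673828), 54.29330825805664)
crate 0.85 [432.4, 111.0, 108.1, 102.5] c 484.2 160.2 [0.567 0.494 0.12 ] rect ((483.4541015625, 158.4862060546875), (99.76339721679688, 72.99134063720703), 43.2642936706543)
jar 0.58 [386.0, 277.2, 27.2, 46.2] c 398.8 300.1 [0.792 0.05  0.11 ] rect ((398.78851318359375, 300.0577087402344), (27.848491668701172, 41.772735595703125), 11.309932708740234)
jar 0.57 [332.1, 213.5, 22.0, 25.2] c 342.8 228.4 [0.546 0.045 0.11 ] rect ((342.7635192871094, 228.6689453125), (22.668289184570312, 14.647202491760254), 54.46232223510742)
```

View pics/top0.png

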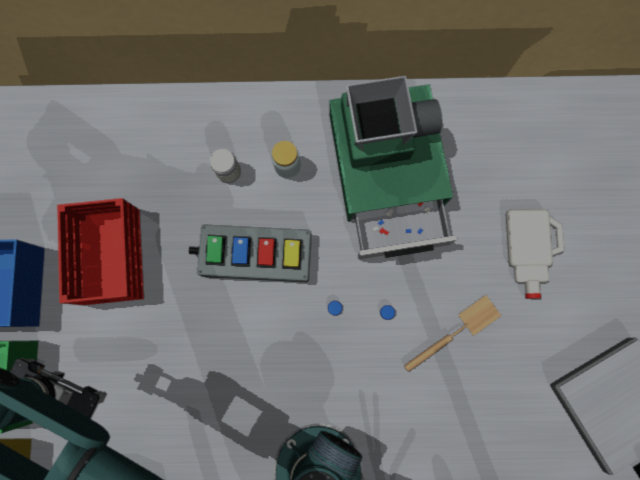

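View pics/scene0.png

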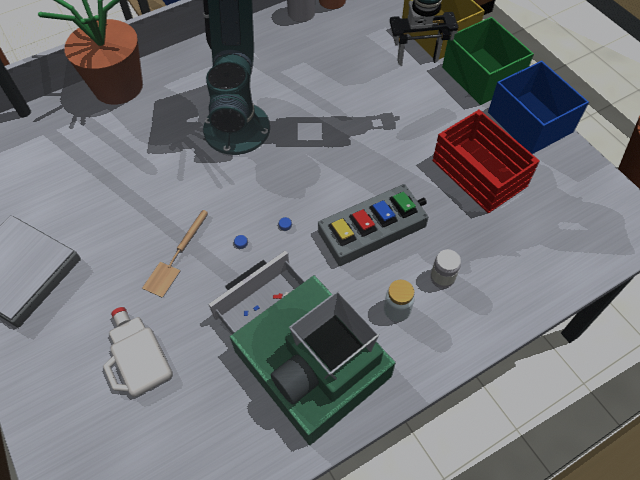

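The top view shows, from left to right, the rockers green (215,249), blue (241,250), red (266,251) and yellow (291,252). The drawer front runs from about (360,255) to (454,240), with the black lip near (408,248). Caps lie at (335,308) and (388,312). The scene view agrees. Next I'll refine the dots and the front edge.

Run:
```python
from h import *
s=snapshot("top");s2=snapshot("scene")
for n,ss,pts in [("top",s,[(215,249),(241,250),(266,251),(291,252)]),("scene",s2,[(403,201),(383,210),(363,219),(342,228)])]:
    for u,v in pts:
        p=ss["img"][v-14:v+15,u-11:u+12].astype(float);w=p.min(2)
        w=np.where(w>0.6*w.max(),w-0.6*w.max(),0)
        # keep strongest blob
        l=cv2.connectedComponents((w>0).astype(np.uint8))[1];k=l[np.unravel_index(w.argmax(),w.shape)];w=w*(l==k)
        yy,xx=np.mgrid[v-14:v+15,u-11:u+12];c=(xx*w).sum()/w.sum(),(yy*w).sum()/w.sum()
        print(n,np.round(c,1),(w>0).sum(),p.min(2).max(),ray(s if n=="top" else s2,*c,.08).round(4))
a=cv2.resize(s["img"][185:275,335:465],None,fx=6,fy=6,interpolation=cv2.INTER_CUBIC)
cv2.imwrite("pics/c1.png",a[:, :780])
b=cv2.resize(s2["img"][235:345,200:330],None,fx=5,fy=5,interpolation=cv2.INTER_CUBIC)
cv2.imwrite("pics/c2.png",b)
```

```text
top [214.2 239.8] 19 155.0 [0.5624 0.2472 0.08  ]
top [239.8 241.2] 18 156.0 [0.558  0.1838 0.08  ]
top [265.7 242.4] 15 153.0 [0.5542 0.1198 0.08  ]
top [291.6 243.8] 18 153.0 [0.5498 0.0558 0.08  ]
scene [407.9 205.1] 10 166.0 [0.5597 0.2468 0.08  ]
scene [387.8 214.3] 9 176.0 [0.5558 0.1832 0.08  ]
scene [367.  223.5] 7 175.0 [0.5512 0.1188 0.08  ]
scene [346.  232.8] 11 173.0 [0.5466 0.0552 0.08  ]
```

View pics/c1.png

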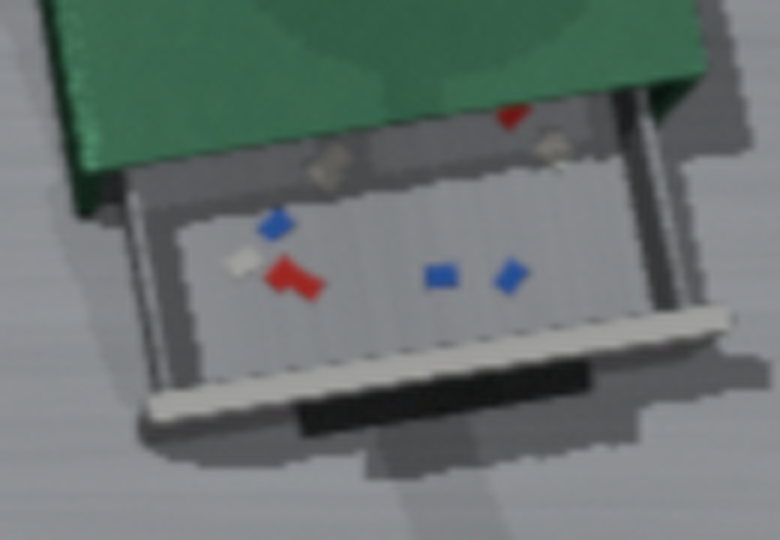

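View pics/c2.png

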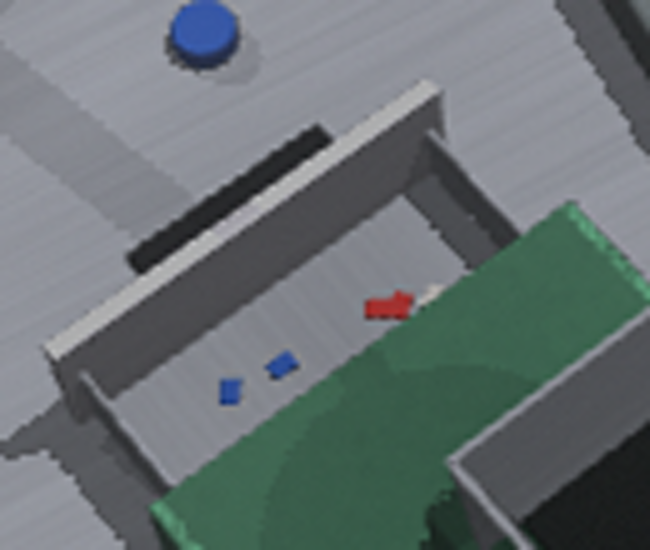

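The top crop has the lip's outer edge from (302,436) to (592,392), and the housing front edge from (95,172) to (705,75). The scene crop shows the lip's outer edge from (130,258) to (318,126).

Run:
```python
from h import *
s=snapshot("top");s2=snapshot("scene")
def f(ss,x0,y0,k,p,q,z):
    a,b=[ray(ss,x0+(x+.5)/k-.5,y0+(y+.5)/k-.5,z) for x,y in (p,q)]
    d=a-b;print(a.round(4),b.round(4),"mid",((a+b)/2).round(4),"len",np.linalg.norm(d).round(4),"yaw",np.arctan2(-d[0],d[1]).round(4))
    return (a+b)/2
m=f(s,335,185,6,(302,436),(592,392),.094)
f(s,335,185,6,(150,418),(732,328),.095)
h=f(s,335,185,6,(95,172),(705,75),.1)
n=f(s2,200,235,5,(130,258),(318,126),.094)
print(np.linalg.norm((m-h)[:2]))
o=robot.get_obs();Rt=R.from_euler("xyz",o["ee_rot"]);print(o["time"],o["tool_pos"],Rt.as_matrix().round(4))
```

```text
[ 0.5113 -0.1712  0.094 ] [ 0.5277 -0.2889  0.094 ] mid [ 0.5195 -0.2301  0.094 ] len 0.1189 yaw 0.1383
[ 0.5194 -0.1099  0.095 ] [ 0.553  -0.3465  0.095 ] mid [ 0.5362 -0.2282  0.095 ] len 0.239 yaw 0.1413
[ 0.6202 -0.0896  0.1   ] [ 0.6572 -0.3398  0.1   ] mid [ 0.6387 -0.2147  0.1   ] len 0.2529 yaw 0.1468
[ 0.5295 -0.2903  0.094 ] [ 0.5118 -0.1741  0.094 ] mid [ 0.5207 -0.2322  0.094 ] len 0.1176 yaw -2.9909
0.12019062925480993
1.3 [0.22668661 0.50112105 0.19488633] [[-9.111e-01  4.121e-01  1.000e-04]
 [ 4.121e-01  9.111e-01  0.000e+00]
 [-0.000e+00  0.000e+00 -1.000e+00]]
```

Call:
servo_tool(
  commands=[-0.531,-0.57,0,0,0,-32.6,0,-0.531,-0.57,0,0,0,-32.6,0,-0.531,-0.57,0,0,0,-32.6,0,-0.531,-0.57,0,0,0,-32.6,0,-0.531,-0.57,0,0,0,-32.6,0,-0.531,-0.57,0,0,0,-32.6,0,-0.531,-0.57,0,0,0,-32.6,0,-0.531,-0.57,0,0,0,-32.6,0,-0.531,-0.57,0,0,0,-32.6,0,-0.531,-0.57,0,0,0,-32.6,0],
)

```text
time: 2.55
tool_pos: [0.4229, -0.081, 0.1954]
ee_rot: [-3.141, 0.002, -2.998]
wrist_force: [1.6, 0.1, -0.2]
width: 0.0005
finger_force: 0.0
```

Call:
servo_tool(
  commands=[-0.03,-0.162,0,0,0,0,0,-0.03,-0.162,0,0,0,0,0,-0.03,-0.162,0,0,0,0,0,-0.03,-0.162,0.05,0,0,0,0,-0.03,-0.162,0.109,0,0,0,0,-0.03,-0.162,0.109,0,0,0,0,-0.03,-0.162,0.109,0,0,0,0],
)

```text
time: 3.42
tool_pos: [0.4768, -0.2356, 0.0884]
ee_rot: [-3.139, 0.003, -2.997]
wrist_force: [1.3, -0.4, -0.2]
width: 0.0003
finger_force: 0.0
```

Call:
servo_tool(
  commands=[-0.02,0,0.003,0,0,0,0,-0.03,0,0.003,0,0,0,0,-0.04,0,0.003,0,0,0,0,-0.05,0,0.003,0,0,0,0,-0.06,0,0.003,0,0,0,0,-0.07,0,0.003,0,0,0,0,-0.08,0,0.003,0,0,0,0,-0.09,0,0.003,0,0,0,0,-0.1,0,0.003,0,0,0,0,-0.1,0,0.003,0,0,0,0],
)

```text
time: 4.68
tool_pos: [0.5762, -0.2206, 0.0843]
ee_rot: [-3.14, 0.003, -2.997]
wrist_force: [2.5, 0.1, 5.3]
width: 0.0007
finger_force: 2.2
```

Run:
```python
from h import *
s2=snapshot("scene");o=robot.get_obs();print({k:np.round(o[k],3) for k in("time","tool_pos","wrist_force","wrist_torque","width")})
cv2.imwrite("pics/c3.png",cv2.resize(s2["img"][190:350,190:350],None,fx=3.7,fy=3.7,interpolation=cv2.INTER_CUBIC))
```

```text
{'time': np.float64(4.725), 'tool_pos': array([ 0.576, -0.221,  0.084]), 'wrist_force': array([2.042, 0.898, 5.121]), 'wrist_torque': array([ 0.136, -0.42 , -0.007]), 'width': np.float64(0.0)}
```

View pics/c3.png

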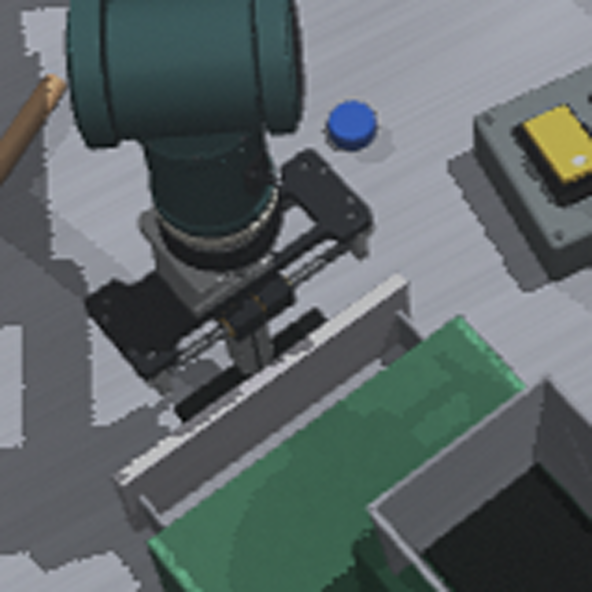

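The drawer is moving: the fingers bear on the middle of the lip, with roughly 30–40 mm of gap left. Cap and box are clear, so I'll keep pushing.

Call:
servo_tool(
  commands=[-0.008,0,0,0,0,0,0,-0.016,0,0,0,0,0,0,-0.023,0,0,0,0,0,0,-0.028,0,0,0,0,0,0],
)

```text
time: 5.22
tool_pos: [0.602, -0.2168, 0.0843]
ee_rot: [-3.141, -0.0, -2.998]
wrist_force: [-2.0, 0.8, 6.4]
width: 0.0004
finger_force: 3.5
```

Call:
servo_tool(
  commands=[-0.004,0,0,0,0,0,0,-0.008,0,0,0,0,0,0,-0.012,0,0,0,0,0,0,-0.014,0,0,0,0,0,0],
)

```text
time: 5.72
tool_pos: [0.6159, -0.2148, 0.0843]
ee_rot: [-3.141, 0.0, -2.998]
wrist_force: [-2.2, 0.0, 7.4]
width: 0.0007
finger_force: 3.4
```

Call:
servo_tool(
  commands=[-0.004,0,0,0,0,0,0,-0.008,0,0,0,0,0,0,-0.01,0,0,0,0,0,0,-0.01,0,0,0,0,0,0],
)

```text
time: 6.22
tool_pos: [0.6238, -0.2142, 0.0846]
ee_rot: [-3.14, -0.004, -2.998]
wrist_force: [-6.2, -0.3, 10.0]
width: 0.0005
finger_force: 4.7
```

Call:
servo_tool(
  commands=[-0.004,0,0,0,0,0,0,-0.006,0,0,0,0,0,0,-0.006,0,0,0,0,0,0,-0.006,0,0,0,0,0,0],
)

```text
time: 6.72
tool_pos: [0.6288, -0.2137, 0.0846]
ee_rot: [-3.14, -0.006, -2.999]
wrist_force: [-8.9, -0.7, 10.7]
width: 0.0002
finger_force: 6.2
```

Run:
```python
from h import *
s2=snapshot("scene");s=snapshot("top");o=robot.get_obs();print({k:np.round(o[k],3) for k in("time","tool_pos","wrist_force","wrist_torque","width")})
a=cv2.resize(s2["img"][215:345,220:320],None,fx=4.5,fy=4.5,interpolation=cv2.INTER_CUBIC)
b=cv2.resize(s["img"][170:270,340:460],None,fx=3,fy=3,interpolation=cv2.INTER_CUBIC)
c=np.zeros((585,450+350,3),np.uint8);c[:,:450]=a;c[:300,450:]=b[:,:350];cv2.imwrite("pics/c4.png",c)
```

```text
{'time': np.float64(6.825), 'tool_pos': array([ 0.629, -0.214,  0.085]), 'wrist_force': array([-8.198, -0.808, 10.688]), 'wrist_torque': array([-0.229,  1.674, -0.008]), 'width': np.float64(0.001)}
```

View pics/c4.png

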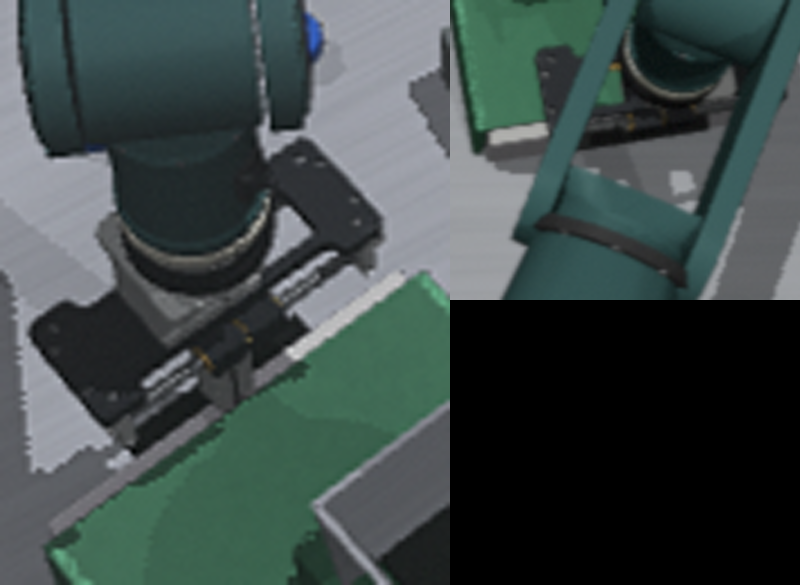

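Run:
```python
from h import *
s2=snapshot("scene");s=snapshot("top");o=robot.get_obs();p=o["tool_pos"]
M=R.from_euler("xyz",o["ee_rot"]).as_matrix()
for n,dz in [("tip",.011),("tcp",0),("up40",-.04),("up80",-.08)]:
    q=p+M@[0,0,dz];print(n,q.round(4),"crop",((proj(s2,q)-[220,215])*4.5).round(),((proj(s,q)-[340,170])*3+[450,0]).round())
# plate/lip corners in this picture (scene crop): plate top far-right inner, lip left end
for nm,z,c in [("plate front R top",.095,(398,272)),("plate front L top",.095,(50,522)),("lip outer R",.094,(290,318)),("lip outer L",.094,(128,440))]:
    print(nm,ray(s2,220+c[0]/4.5,215+c[1]/4.5,z).round(4))
for nm,z,c in [("top plate L front",.095,(485,155)),("lip R outer",.094,(708,128)),("lip L outer",.094,(585,147))]:
    print(nm,ray(s,340+(c[0]-450)/3,170+c[1]/3,z).round(4))
```

```text
tip [ 0.6287 -0.2137  0.0737] crop [235. 409.] [629. 125.]
tcp [ 0.6288 -0.2137  0.0847] crop [234. 401.] [630. 122.]
up40 [ 0.629  -0.2136  0.1247] crop [228. 369.] [637. 110.]
up80 [ 0.6292 -0.2135  0.1647] crop [222. 335.] [645.  98.]
plate front R top [ 0.612  -0.0985  0.095 ]
plate front L top [ 0.645 -0.333  0.095]
lip outer R [ 0.6051 -0.1641  0.094 ]
lip outer L [ 0.6238 -0.2753  0.094 ]
top plate L front [ 0.6002 -0.0925  0.095 ]
lip R outer [ 0.6204 -0.2754  0.094 ]
lip L outer [ 0.6059 -0.1744  0.094 ]
```

Call:
servo_tool(
  commands=[0,0,-0.003,0,0,0,0,0,0,-0.006,0,0,0,0,0,0,-0.006,0,0,0,0],
)

```text
time: 7.3
tool_pos: [0.6287, -0.2124, 0.0865]
ee_rot: [3.14, -0.008, -2.998]
wrist_force: [-6.1, -1.5, -1.8]
width: 0.0002
finger_force: 3.1
```

Run:
```python
from h import *
s2=snapshot("scene");o=robot.get_obs();print({k:np.round(o[k],4) for k in("time","tool_pos","ee_rot","wrist_force","wrist_torque","width")},robot.tips_ahead)
cv2.imwrite("pics/c5.png",cv2.resize(s2["img"][255:330,235:335],None,fx=8,fy=8,interpolation=cv2.INTER_CUBIC))
```

```text
{'time': np.float64(7.35), 'tool_pos': array([ 0.6287, -0.2124,  0.0865]), 'ee_rot': array([ 3.1396, -0.0078, -2.9982]), 'wrist_force': array([-5.6552, -3.1008, -2.4918]), 'wrist_torque': array([-0.3183,  1.2519,  0.0356]), 'width': np.float64(0.0005)} 0.011
```

View pics/c5.png

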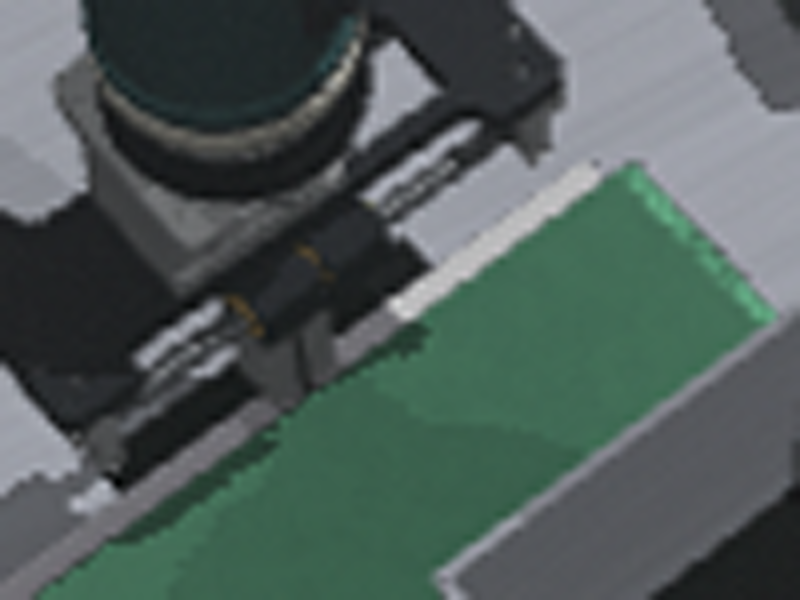

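Call:
servo_tool(
  commands=[-0.002,0,-0.006,0,0,0,0,-0.004,0,-0.006,0,0,0,0,-0.004,0,-0.006,0,0,0,0],
)

```text
time: 7.72
tool_pos: [0.6369, -0.2113, 0.0955]
ee_rot: [-3.141, 0.002, -2.997]
wrist_force: [0.0, -0.4, 0.1]
width: 0.0005
finger_force: 0.0
```

Call:
servo_tool(
  commands=[0,0,-0.04,0,0,0,0,0,0,-0.08,0,0,0,0,0.06,0,-0.08,0,0,0,0,0.12,0,-0.08,0,0,0,0,0.16,0,-0.08,0,0,0,0,0.16,0,-0.08,0,0,0,0,0.16,0,-0.08,0,0,0,0],
)

```text
time: 8.6
tool_pos: [0.4784, -0.2346, 0.1756]
ee_rot: [-3.141, 0.002, -2.997]
wrist_force: [-0.6, 0.3, -0.8]
width: 0.0001
finger_force: 0.0
```

Run:
```python
from h import *
s=snapshot("top");s2=snapshot("scene");o=robot.get_obs();p=o["tool_pos"];print(o["time"],p,o["ee_rot"],o["wrist_force"])
M=R.from_euler("xyz",o["ee_rot"]).as_matrix()
a=cv2.resize(s2["img"][190:340,210:320],None,fx=4,fy=4,interpolation=cv2.INTER_CUBIC)
b=cv2.resize(s["img"][170:290,340:460],None,fx=3,fy=3,interpolation=cv2.INTER_CUBIC)
for d in(.011,-.07):
    for y in (-.0125,.0125):
      q=p+M@[0,y,d];u=(proj(s2,q)-[210,190])*4+2;cv2.circle(a,tuple(int(x) for x in u),2,(255,0,255),-1)
c=np.zeros((600,800,3),np.uint8);c[:,:440]=a;c[:360,440:]=b;cv2.imwrite("pics/c6.png",c)
```

```text
8.7 [ 0.47862194 -0.23443722  0.17505761] [-3.14147011e+00  9.13479107e-04 -2.99643785e+00] [ 1.35732653e+00  6.04919758e-04 -6.43355350e-01]
```

View pics/c6.png

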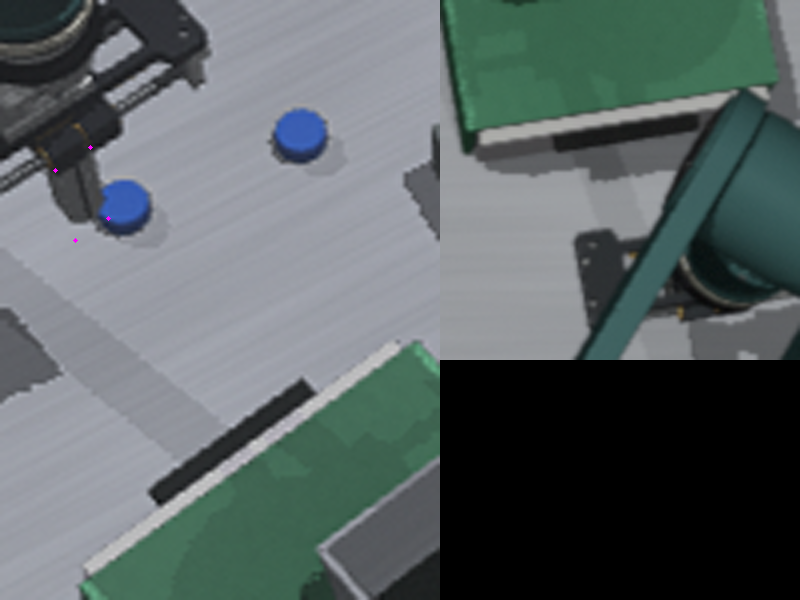

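The picture shows the fingertips ending about 20 mm above where the kinematics put them (tips seen at (85,214), predicted (91,229)). So the tips had been dragging on top of the lip. The drawer looks shut or nearly so. I'll push it again with the TCP 20 mm lower to confirm the stop.

Call:
servo_tool(
  commands=[-0.05,0,0.04,0,0,0,0,-0.08,0,0.08,0,0,0,0,-0.08,0,0.11,0,0,0,0,-0.1,0,0.11,0,0,0,0,-0.115,0,0.11,0,0,0,0,-0.12,0,0.11,0,0,0,0,-0.125,0,0.11,0,0,0,0,-0.128,0,0.11,0,0,0,0,-0.13,0,0.11,0,0,0,0,-0.13,0,0.11,0,0,0,0],
)

```text
time: 9.95
tool_pos: [0.6018, -0.2166, 0.0656]
ee_rot: [3.141, -0.009, -2.999]
wrist_force: [-10.9, -0.6, 6.0]
width: 0.0003
finger_force: 5.4
```

Call:
servo_tool(
  commands=[-0.002,0,0,0,0,0,0,-0.004,0,0,0,0,0,0,-0.004,0,0,0,0,0,0,-0.004,0,0,0,0,0,0],
)

```text
time: 10.45
tool_pos: [0.6017, -0.2166, 0.0656]
ee_rot: [3.14, -0.017, -2.999]
wrist_force: [-20.4, 0.1, 10.9]
width: 0.0005
finger_force: 10.1
```

The firm stop shows at 20 N with no further travel, so the drawer is home. I'll retreat.

Call:
servo_tool(
  commands=[0.03,0,0,0,0,0,0,0.07,0,0,0,0,0,0,0.07,0,-0.06,0,0,0,0,0.07,0,-0.11,0,0,0,0,0.07,0.06,-0.11,0,0,0,0,0.07,0.12,-0.11,0,0,0,0,0.07,0.18,-0.11,0,0,0,0,0.07,0.24,-0.11,0,0,0,0,0.07,0.3,-0.11,0,0,0,0,0.07,0.3,-0.11,0,0,0,0],
)

```text
time: 11.7
tool_pos: [0.4969, 0.075, 0.1757]
ee_rot: [3.141, 0.002, -2.991]
wrist_force: [0.3, -0.3, 0.4]
width: 0.0007
finger_force: 0.0
```

Call:
servo_tool(
  commands=[-0.075,0.098,0,0,0,12.1,0,-0.075,0.098,0,0,0,12.1,0,-0.075,0.098,0.04,0,0,12.1,0,-0.075,0.098,0.08,0,0,12.1,0,-0.075,0.098,0.08,0,0,12.1,0,-0.075,0.098,0.08,0,0,12.1,0],
)

```text
time: 12.45
tool_pos: [0.559, 0.1784, 0.0968]
ee_rot: [3.141, 0.003, 3.073]
wrist_force: [0.7, 0.4, 0.1]
width: 0.0004
finger_force: 0.0
```

Run:
```python
from h import *
s2=snapshot("scene");s=snapshot("top");o=robot.get_obs();p=o["tool_pos"];print(o["time"],p,o["ee_rot"],o["wrist_force"])
M=R.from_euler("xyz",o["ee_rot"]).as_matrix()
a=cv2.resize(s2["img"][150:250,310:440],None,fx=6,fy=6,interpolation=cv2.INTER_CUBIC)
for y in (-.0125,0,.0125):
    u=(proj(s2,p+M@[0,y,-.01])-[310,150])*6+3;cv2.circle(a,tuple(int(x) for x in u),2,(255,0,255),-1)
cv2.imwrite("pics/c7.png",a)
```

```text
12.55 [0.55957478 0.17890819 0.09785995] [3.14029496 0.00475905 3.07359577] [-0.12848444  0.0247864  -0.48230526]
```

View pics/c7.png

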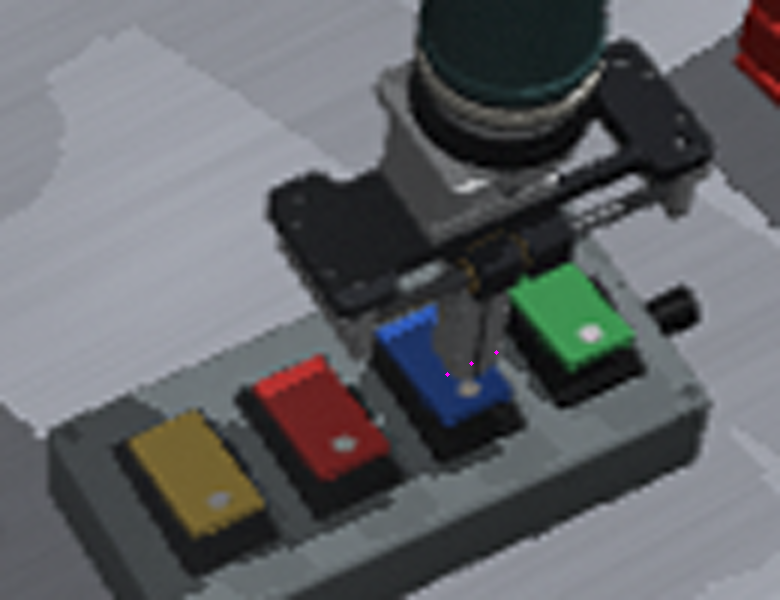

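The fingertips hover over the blue paddle at about (470,370), with the dot at (468,388). Neighbouring rockers are clear, so I'll press.

Call:
servo_tool(
  commands=[0.003,0.004,0.01,0,0,0,0,0.003,0.004,0.02,0,0,0,0,0.003,0.004,0.026,0,0,0,0,0.003,0.004,0.03,0,0,0,0,0.003,0.004,0.034,0,0,0,0,0.003,0.004,0.037,0,0,0,0,0.003,0.004,0.037,0,0,0,0],
)

```text
time: 13.42
tool_pos: [0.5564, 0.1836, 0.0639]
ee_rot: [3.141, 0.005, 3.075]
wrist_force: [-6.2, -2.7, 20.5]
width: 0.0006
finger_force: 9.6
```

Call:
servo_tool(
  commands=[0,0,0.002,0,0,0,0,0,0,0.003,0,0,0,0,0,0,0.003,0,0,0,0],
)

```text
time: 13.8
tool_pos: [0.5565, 0.1836, 0.0637]
ee_rot: [3.14, 0.006, 3.075]
wrist_force: [-10.7, -3.6, 29.6]
width: 0.0002
finger_force: 13.9
```

Firm stop on blue (29 N, no more travel). Yellow is 128 mm away along −y of the tool.

Call:
servo_tool(
  commands=[0,0,-0.03,0,0,0,0,0,0,-0.05,0,0,0,0,0,-0.06,-0.05,0,0,0,0,0,-0.12,-0.05,0,0,0,0,0,-0.128,-0.05,0,0,0,0,0,-0.128,-0.05,0,0,0,0,0,-0.128,-0.05,0,0,0,0],
)

```text
time: 14.68
tool_pos: [0.5465, 0.057, 0.1047]
ee_rot: [3.141, -0.0, 3.076]
wrist_force: [-0.8, 0.2, 0.2]
width: 0.0008
finger_force: 0.0
```

Run:
```python
from h import *
s=snapshot("scene");o=robot.get_obs();print(o["time"],o["tool_pos"],o["ee_rot"])
cv2.imwrite("pics/c8.png",cv2.resize(s["img"][150:250,310:440],None,fx=6,fy=6,interpolation=cv2.INTER_CUBIC))
```

```text
14.725 [0.54649978 0.05715359 0.10475142] [ 3.14102016e+00 -3.51212145e-04  3.07643565e+00]
```

View pics/c8.png

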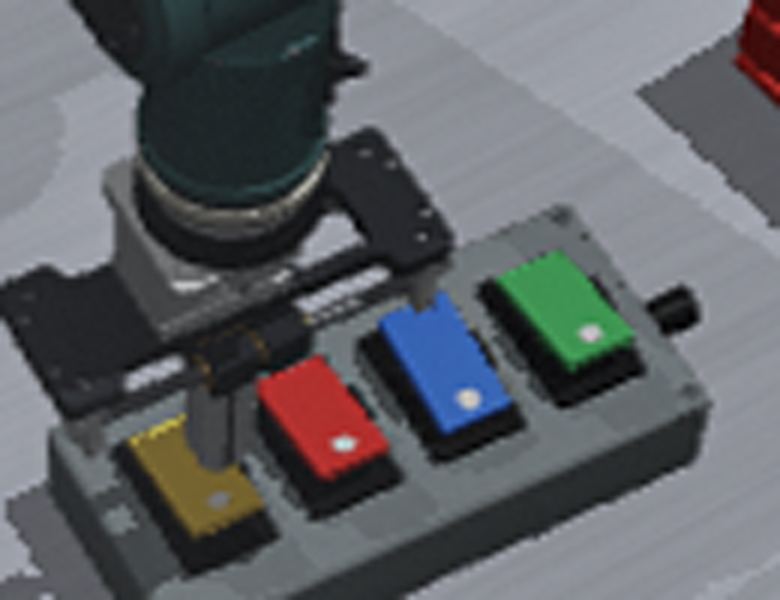

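Blue is down: its dot dropped from (468,388) to (468,399), and red is unchanged. The tips stand over yellow, so I'll press.

Call:
servo_tool(
  commands=[-0.001,-0.001,0.015,0,0,0,0,-0.001,-0.001,0.028,0,0,0,0,-0.001,-0.001,0.034,0,0,0,0,-0.001,-0.001,0.038,0,0,0,0,-0.001,-0.001,0.042,0,0,0,0,-0.001,-0.001,0.046,0,0,0,0,-0.001,-0.001,0.049,0,0,0,0,-0.001,-0.001,0.049,0,0,0,0,-0.001,-0.001,0.049,0,0,0,0],
)

```text
time: 15.85
tool_pos: [0.5482, 0.055, 0.0637]
ee_rot: [3.141, 0.004, 3.075]
wrist_force: [-11.7, 0.8, 28.6]
width: 0.0002
finger_force: 13.1
```

Yellow reached the same depth and force as blue. Now green, 192 mm along +y.

Call:
servo_tool(
  commands=[0,0,-0.03,0,0,0,0,0,0,-0.05,0,0,0,0,0,0.06,-0.05,0,0,0,0,0,0.12,-0.05,0,0,0,0,0,0.18,-0.05,0,0,0,0,0,0.192,-0.05,0,0,0,0,0,0.192,-0.05,0,0,0,0,0,0.192,-0.05,0,0,0,0,0,0.192,-0.05,0,0,0,0],
)

```text
time: 16.98
tool_pos: [0.5606, 0.2446, 0.1061]
ee_rot: [-3.141, 0.0, 3.072]
wrist_force: [-0.3, 0.4, -0.0]
width: 0.0001
finger_force: 0.0
```

Call:
servo_tool(
  commands=[0,0.001,0.015,0,0,0,0,0,0.001,0.028,0,0,0,0,0,0.001,0.034,0,0,0,0,0,0.001,0.038,0,0,0,0,0,0.001,0.042,0,0,0,0,0,0.001,0.046,0,0,0,0,0,0.001,0.05,0,0,0,0,0,0.001,0.05,0,0,0,0,0,0.001,0.05,0,0,0,0],
)

```text
time: 18.1
tool_pos: [0.5613, 0.247, 0.0637]
ee_rot: [3.141, 0.005, 3.075]
wrist_force: [-9.0, -5.7, 25.4]
width: 0.0007
finger_force: 11.6
```

Call:
servo_tool(
  commands=[0,0,-0.03,0,0,0,0,0,0,-0.08,0,0,0,0,0,0,-0.12,0,0,0,0,0.06,0,-0.12,0,0,0,0,0.12,0,-0.12,0,0,0,0,0.17,0,-0.12,0,0,0,0,0.17,0,-0.12,0,0,0,0,0.17,0,-0.12,0,0,0,0],
)

```text
time: 19.1
tool_pos: [0.3914, 0.259, 0.1764]
ee_rot: [3.141, 0.002, 3.075]
wrist_force: [0.2, -0.2, 1.0]
width: 0.0004
finger_force: 0.0
```

Run:
```python
from h import *
s=snapshot("scene");o=robot.get_obs();print(o["time"],o["tool_pos"],o["wrist_force"])
s0=cv2.imread("pics/scene0.png")
def dot(img,u,v):
    p=img[v-7:v+8,u-7:u+8].astype(float);w=p.min(2);t=.65*w.max();w=np.where(w>t,w-t,0)
    l=cv2.connectedComponents((w>0).astype(np.uint8))[1];w=w*(l==l[np.unravel_index(w.argmax(),w.shape)])
    yy,xx=np.mgrid[v-7:v+8,u-7:u+8];return np.round([(xx*w).sum()/w.sum(),(yy*w).sum()/w.sum()],1)
for n,u,v in[("green",408,205),("blue",388,214),("red",367,223),("yellow",346,233)]:print(n,dot(s0,u,v),dot(s["img"],u,v))
for k in["crate","jar","can","cap_a","jug","spatula"]:
    print(k,[(np.round(r["box"]),round(r["conf"],2)) for r in spotter.trace(k,s)[:2]])
d=cv2.absdiff(s["img"],s0).max(2)>60;print([(x[:4].tolist(),int(x[4])) for x in cv2.connectedComponentsWithStats(d.astype(np.uint8))[2][1:] if x[4]>25])
```

```text
19.15 [0.39173533 0.25884723 0.17618632] [-0.37223904 -0.14676986 -0.37079112]
green [408.  205.2] [408.1 207. ]
blue [387.8 214.3] [387.8 216. ]
red [367.  223.5] [367.  223.5]
yellow [346.  232.8] [346.1 234.7]
crate []
jar [(array([384., 278.,  32.,  44.]), 0.82)]
can [(array([430., 250.,  30.,  35.]), 0.88), (array([228., 275.,  82.,  58.]), 0.45)]
cap_a []
jug [(array([102., 305.,  70.,  94.]), 0.97), (array([229., 274.,  84.,  58.]), 0.75)]
spatula [(array([144., 212.,  63.,  83.]), 0.68)]
[([250, 0, 38, 105], 2302), ([305, 0, 115, 136], 7057), ([413, 1, 44, 32], 241), ([206, 23, 32, 44], 923), ([442, 33, 13, 7], 38), ([173, 85, 34, 12], 113), ([153, 96, 18, 19], 102), ([187, 103, 22, 20], 196), ([264, 117, 86, 30], 1595), ([228, 118, 21, 7], 28), ([134, 122, 14, 13], 37), ([181, 124, 18, 7], 55), ([374, 128, 12, 12], 96), ([127, 136, 20, 17], 57), ([164, 148, 36, 25], 253), ([201, 155, 92, 62], 1371), ([289, 176, 74, 45], 902), ([272, 197, 16, 11], 41), ([401, 206, 14, 7], 37), ([382, 216, 13, 6], 37), ([340, 229, 14, 12], 44), ([200, 254, 104, 91], 1810), ([225, 260, 41, 30], 237), ([244, 285, 45, 31], 270)]
```

Green, blue and yellow dots each dropped by the same 1.7–1.9 px, and red did not move. No bystander changed place, and the arm is clear.

```bash
python3 -c "
from bench import close_job
print(close_job())"
```

```text
the job is handed in; nothing more can be done
None
```

The job is handed in at about 19 s of the 53 s allowed: the drawer is home, blue, yellow and green were pressed down in that order, red is off, no bystander moved, and the arm is clear; the judge's verdict was not shown.

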